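# Slide the milk pot to the cooking ring and hold the hob's key at half travel

## Task

Slide the black milk pot along the hob, without lifting it, from the white ring until it stands fully inside the orange ring, and let go of it. Only then press the hob's yellow sprung hold-to-heat key with the fingers, down until its pointer is in the green band, about half-way (11 mm of its 20 mm travel) and never down to the bottom, and keep it there: the program finishes while the robot is still holding the key down. Leave everything else as it stands.

Things in the scene. Friction and masses are not known exactly. Their poses are not given: they have to be found in the camera images.
- hob: the twin table hob: a black glass top, 320 (x) x 490 (y) mm, on a steel body; its top is level, 40 mm above the worktop. Origin at the centre of its underside, x away from the robot across the depth, y along the width. It is fixed.
- heat_zone: the cooking place: an orange ring with a small orange cross at its centre, drawn flush on the hob's top (z = 40 mm). Ring 224 mm inside, 234 mm outside diameter. Origin at its centre. It may be the left or the right one of the two places, whose centres are 236 mm apart along the hob's y and 35 mm behind the hob's centre line.
- rest_zone: the resting place, where the pot stands at the start: the same ring and cross in white. Origin at its centre.
- pot_center (a point): centre of the black milk pot's round body, half-way up, 51 mm above its underside. The body is 102 mm high, 168 mm wide at the foot and 184 mm at the rim, open and hollow; its wall is 9 to 25 mm thick to the touch. It has its axes along those of pot.
- pot: the same pot, 0.55 to 0.95 kg. Origin in the plane of its underside; the round body's axis is at y = +43.5 mm. In its own axes the curved handle points to -y, turned 20 degrees towards -x; it ends 190 mm from the round body's axis and lies 43 to 99 mm above the underside. At the start it points to the hob's right (-y), within 15 degrees.
- key_top (a point): centre of the top face of the hold-to-heat key: a yellow ribbed cap 36 (x) x 46 (y) mm, on a grey block near the hob's front edge; at rest 96 mm above the worktop. It goes straight down when pressed. To the left of the cap a thin black pointer hangs in front of a gauge plate that lies lower than the cap.
- key (a joint): travel of the key in m: 0 at rest (up), 0.020 at the bottom stop. A spring pushes it back up: about 2 N to start it, then 0.5 N more for each mm, so about 7 N at 11 mm and 12 N at the bottom. On the gauge the pointer stands in the white band from 0 to 8 mm, in the green band from 8 to 14 mm and in the red band from 14 mm to the bottom.
- lemon: the yellow lemon, 78x55x56 mm, on the worktop in front of the sink, right of the hob; origin at its underside. Not part of the job.
- salt_shaker: a glass salt shaker with a grey top, 44 mm across, 90 mm high, on the worktop in front of the sink; origin at its underside. Not part of the job.
- garlic: a garlic bulb, 60x57x58 mm, on the worktop in front of the sink; origin at its underside. Not part of the job.
- mug_plain: a green and white mug, 78 mm across, 101 mm high, on the worktop left of the hob; origin at its underside. Not part of the job.

How it is judged:
On the way, in this order (a step that is already met when the one before it is completed fails the run):
1. the pot stands still inside the orange ring, let go, with the key still up (horizontal distance between pot_center and heat_zone below 0.02 m and linear speed of pot below 0.01 m/s and contact force between the fingers and pot below 0.3 N and height (world z) of pot_center below 0.097 m and value of joint key below 0.003 m), for 0.3 s.
2. the fingers hold the key in the green band (value of joint key between 0.008 and 0.014 m and contact force between the fingers and key above 2 N), for 0.5 s.
At the end, for the whole second after the job is handed in: The pot stands still and level on the hob, not touched by the fingers, its axis within 20 mm of the orange ring's centre (its outline inside the ring), and the fingers are still pressing the key (more than 2 N) with its travel between 8 and 14 mm (green band) (all of step 2 and horizontal distance between pot_center and heat_zone below 0.02 m and linear speed of pot below 0.01 m/s and contact force between the fingers and pot below 0.3 N and height (world z) of pot_center below 0.097 m and angle between pot's own z axis and vertical below 0.05 rad and contact force between pot and key below 0.2 N); the arm keeps its last pose, push and grip.
It fails at once if the pot is lifted more than 6 mm off the hob (height (world z) of pot_center above 0.097 m).
It fails at once if the pot is tipped by more than 0.12 rad (angle between pot's own z axis and vertical above 0.12 rad).
It fails at once if the key is pressed (more than 4 mm) while the pot is not inside the orange ring (value of joint key above 0.004 m and horizontal distance between pot_center and heat_zone above 0.025 m).
It fails at once if the key is pushed down to the bottom (more than 18.5 mm) (value of joint key above 0.0185 m).
It fails at once if a bystander is moved by more than 30 mm (distance of any of lemon, salt_shaker, garlic, mug_plain from where it was at the start of the episode above 0.03 m).
It also fails if it takes over 64 s, if anything falls off the work surface, if the arm or the gripper's body presses on something with over 40 N, if the wrist force passes 120 N, or if a joint passes its speed limit or range.

## Robot

A 7-joint arm with a two-finger parallel gripper is mounted at the origin on a cart in front of the work surface, level with it; the furniture and walls round the work are solid. World frame = base frame: x ahead of the robot, y to its left, z up, the work surface at z = 0. Lengths are in m, angles in rad, forces in N, time in s.
With the tool pointing down it reaches from about 0.4 to 0.925 m from the base axis. Payload 5.6 kg.
Tool frame: the origin (TCP) lies at the very end of the fingers, on their centre line; the grasp point (between the pads) lies 19 mm behind it (tcp_to_grasp is the distance from the TCP to the grasp point, in m); z points along the fingers, x is the direction in which the jaws open and shut, and the axes are right-handed (so a half turn about z gives the same grasp; the last joint's range is limited). The gripper opens to 85 mm and grips with 20 to 120 N. Pads are 22 mm wide; open, the fingers measure 114 mm over their backs; the gripper's body (76 mm by 85 mm) begins 54 mm behind the grasp point. The pads swing forward as they close: fully open they stand 13 mm farther back than shut.
Start: joints at [1.084, 0.468, -0.012, 1.603, 0.006, 1.071, -0.056], TCP at [0.279, -0.587, 0.231] pointing down, gripper open.
Joint ranges: [-2.53, 2.53], [-0.31, 2.02], [-1.57, 1.55], [0.28, 2.44], [-1.29, 4.43], [0.15, 1.84], [-2.92, 2.92]. Speed limits (rad/s): [2.57, 2.57, 3.14, 3.14, 3.14, 3.14, 3.14].

## Interface

Orientations are given as a rotation vector (axis times angle).
In Python, from station import state, grab_frame, close_job, silhouettes, tcp_to_grasp gives the robot as it stands.
- The arm moves only by the tool play_rows, never from a script. Its arguments are lists of equal length, an entry for each row: "gripper": the closure, from -1 (fully open) to 1 (shut); "delta_pos": the shift along the world's x, y, z in m, a list of three; "roll": the turn about the world's z in degrees. A call has exactly 10 rows; each row shifts and turns the commanded pose from where the row before left it; what a row does not reach is not made up. A row lasts 1/8 s, in which the tool goes at most 62.5 mm and 10.7 degrees, less where a joint would pass 70% of its speed; a pose out of reach is approached as far as the arm can. A call is refused whole if a number of a shift passes 0.0625 or a number of a turn 10.7, either way. A call with a gripper value outside its range is refused whole. The fingers move at their own pace and stop on an object; "newtons" is the grip in N (left out, the last holds). Time passes only in rows, so rows that do not move let the fingers close, or fill a call up. It gives the time, the measured TCP pose, the force and the opening at its end, in the units of the state.
- state(): the state, without advancing time (a new reading comes with each control period).
- grab_frame(name): name is "scene" or "side" or "wrist"; returns a dict with "image" (420x560x3 uint8, red, green, blue), "camera_matrix" (3x3 intrinsics, pixels), "view" (4x4, takes a point from world to camera coordinates). Camera axes: x right, y down, z forward; pixel columns grow to the right and rows downward; lengths in m; the calibration is good to about 2 mm. The wrist camera is an equidistant fisheye: a pixel r from the principal point sees the ray r / f radians off the axis. A picture is of the moment at which its call begins. There is no depth.
- close_job(): hands the job in, once; it reports no verdict.
Trained networks look in a picture, given as the dict that the camera call returned (one of the last four; its "shot" number tells which), for a name from the list of things; names that differ only in an ending like _2 or _b are one class to them, and where a whole thing is asked for, a point or a joint stands for the part that bears it (a point fixed in the world has none). Each returns a list of dicts, best first, with "confidence" (0 to 1); they miss things now and then, are a little off and sometimes report something else, mostly with a low value. They report only what shows in the picture. A call takes as long as a camera call.
- silhouettes(picture, name): "mask" (420x560 bool, what is visible of it) and "rect" ([left, top, right, bottom] in pixels, round what is visible of it).
The state is a dict: "time_s": time; "q": joint angles; "dq": joint speeds; "joint_torque": joint torques, N m; "position": TCP position; "ee_rot": TCP orientation; "contact_force": force on the tool from outside, world axes, zero at the start; "ft_torque": the same for the moment, N m; "finger_gap": finger opening in m.
Only numpy, scipy, OpenCV 4.12 (cv2) and the standard library are available. Lean on these libraries where they do the work, as an engineer would, in place of code of your own. Each camera call takes 0.05 s, during which the arm holds its last target.

## Working session

There is one attempt and no reset: what is moved stays moved. The work goes in short steps, Python scripts to look and compute and a tool call to move; the robot and the scene stay as the last step left them, time stands still between calls to the robot, and variables do not carry over. Pictures are saved under pics/ and viewed, and the job is handed in when it is done.

Besides the shell and the picture viewer there is one more tool, called after "Emit:" by a JSON object that holds its "name" and its "arguments", one argument or row to a line. play_rows: Moves the arm, as the interface text tells. Its arguments: {"type":"object","properties":{"gripper":{"type":"array"},"delta_pos":{"type":"array"},"roll":{"type":"array"},"newtons":{"type":"number"}},"required":["gripper","delta_pos","roll"]}

```bash
mkdir -p pics; ls; cat > h.py <<'E'
import numpy as np, cv2
from station import *
def shot(name,fn):
    p=grab_frame(name); cv2.imwrite('pics/'+fn,cv2.cvtColor(p['image'],cv2.COLOR_RGB2BGR)); return p
def ray(p,u,v):
    K=np.array(p['camera_matrix']);V=np.array(p['view']);R=V[:3,:3];t=V[:3,3]
    d=np.linalg.inv(K)@[u,v,1];return -R.T@t,R.T@d
def onz(p,u,v,z):
    c,d=ray(p,u,v);return c+d*(z-c[2])/d[2]
def proj(p,X):
    K=np.array(p['camera_matrix']);V=np.array(p['view']);c=V[:3,:3]@np.array(X)+V[:3,3];q=K@c;return q[:2]/q[2]
E
python3 - <<'E'
from h import *
print(state())
for n in ['scene','side','wrist']:
    p=shot(n,n+'0.png'); print(n,np.round(p['view'],3).tolist(),np.array(p['camera_matrix']).tolist())
    if n!='wrist':
        for k in ['pot','key_top','heat_zone','rest_zone','hob','lemon','salt_shaker','garlic','mug_plain']:
            for r in silhouettes(p,k)[:2]: print(k,r['confidence'],r['rect'])
E
```

```text
pics
{'time_s': 0.0, 'q': array([ 1.08401472,  0.46840169, -0.01161153,  1.6036575 ,  0.00603327,
        1.07141568, -0.05630505]), 'dq': array([ 0.00043555, -0.00030896, -0.0002083 , -0.00038626, -0.00010936,
       -0.00255428, -0.00063321]), 'joint_torque': array([-6.27161498e-04, -5.32394707e+01,  2.13423773e-02, -2.51300526e+01,
        1.14939074e-02,  7.85358483e-03, -1.20756388e-05]), 'position': array([ 0.27876609, -0.58654315,  0.23030843]), 'ee_rot': array([-2.65509995e+00,  1.67769886e+00,  2.57345461e-03]), 'contact_force': array([-0.17937628,  0.77530796,  0.05519609]), 'ft_torque': array([-0.05910828, -0.05268269, -0.03589363]), 'finger_gap': 0.08533122524814521}
scene [[0.891, -0.453, 0.006, -0.511], [-0.379, -0.752, -0.539, 0.28], [0.249, 0.478, -0.842, 1.176], [0.0, 0.0, 0.0, 1.0]] [[440.06681592062563, 0.0, 272.50765391318276], [0.0, 440.06681592062563, 209.60752110476932], [0.0, 0.0, 1.0]]
pot 0.74 [232.5, 120.6, 306.2, 193.4]
key_top 0.57 [238.6, 206.0, 258.6, 220.8]
heat_zone 0.72 [262.5, 184.9, 341.2, 252.8]
rest_zone 0.67 [226.0, 146.6, 298.6, 192.1]
hob 0.92
[... 340 characters left out ...]
4], [0.0, 0.0, 0.0, 1.0]] [[426.42549636300686, 0.0, 274.1160861800137], [0.0, 426.42549636300686, 207.67734051582454], [0.0, 0.0, 1.0]]
pot 0.62 [233.3, 160.0, 281.8, 202.2]
key_top 0.66 [243.4, 206.5, 259.0, 219.7]
heat_zone 0.67 [265.9, 195.5, 311.2, 231.8]
rest_zone 0.56 [226.7, 186.3, 284.2, 206.2]
hob 0.65 [196.6, 182.0, 308.9, 257.8]
lemon 0.5 [289.3, 260.0, 307.5, 270.1]
garlic 0.22 [228.8, 160.8, 280.7, 201.5]
mug_plain 0.59 [204.9, 156.5, 223.7, 181.4]
wrist [[0.43, -0.903, -0.0, -0.65], [-0.864, -0.411, 0.292, -0.036], [-0.263, -0.125, -0.957, 0.379], [0.0, 0.0, 0.0, 1.0]] [[325.19226210127806, 0.0, 286.006947191686], [0.0, 325.19226210127806, 205.96569020172808], [0.0, 0.0, 1.0]]
```

View pics/scene0.png

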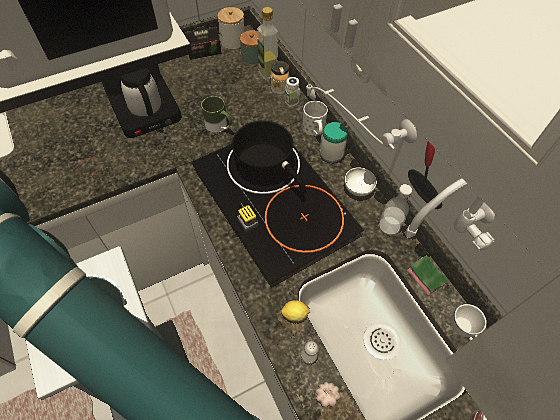

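View pics/side0.png

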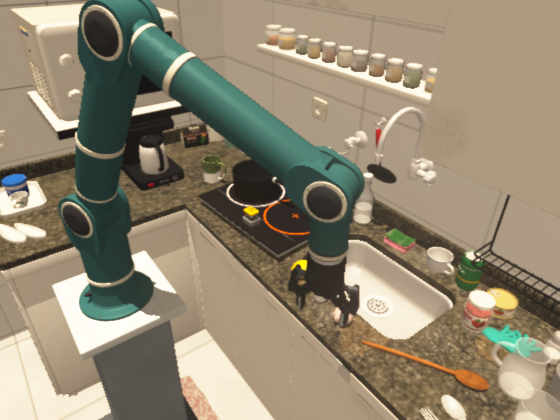

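```bash
python3 - <<'E'
import cv2
im=cv2.imread('pics/scene0.png')[90:310,180:400]
cv2.imwrite('pics/scene0z.png',cv2.resize(im,None,fx=2.7,fy=2.7,interpolation=cv2.INTER_CUBIC))
E
```

```text
(no output)
```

View pics/scene0z.png

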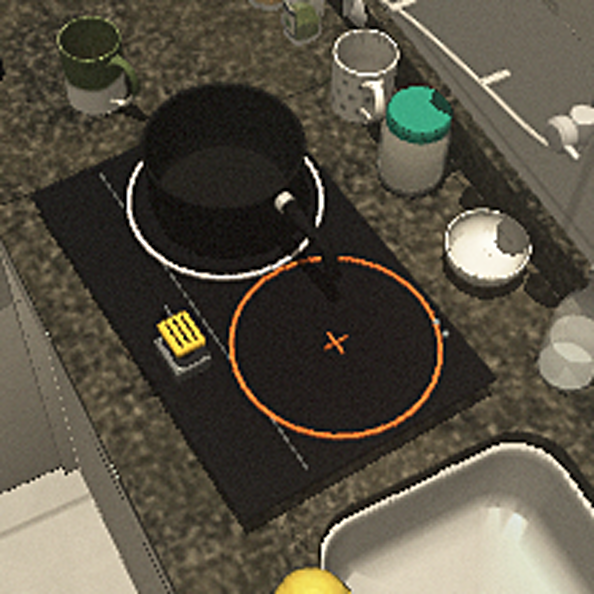

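```bash
cat > m.py <<'E'
from h import *
def ring(p,col,z,D):
    im=p['image'].astype(int); r,g,b=im[...,0],im[...,1],im[...,2]
    if col=='o': m=(r>170)&(g>60)&(g<150)&(b<90)
    s=silhouettes(p,'heat_zone')
    x0,y0,x1,y1=[int(v) for v in s[0]['rect']]
    mm=np.zeros_like(m);mm[y0-6:y1+6,x0-6:x1+6]=m[y0-6:y1+6,x0-6:x1+6]
    vs,us=np.nonzero(mm)
    P=np.array([onz(p,u,v,z)[:2] for u,v in zip(us,vs)])
    c=np.median(P,0)
    for _ in range(20):
        d=np.linalg.norm(P-c,axis=1);k=abs(d-D/2)<0.02
        Q=P[k];A=np.c_[2*Q,np.ones(len(Q))];s=np.linalg.lstsq(A,(Q**2).sum(1),rcond=None)[0];c=s[:2]
    return c,2*np.sqrt(s[2]+c@c),k.sum()
def rect(P): 
    return cv2.minAreaRect(P.astype(np.float32))
E
python3 - <<'E'
from m import *
for n in ['scene','side']:
    p=grab_frame(n)
    print(n,'heat',ring(p,'o',.04,.229))
    s=silhouettes(p,'hob')[0]['mask']; 
    # hob corners
    c=max(cv2.findContours(s.astype(np.uint8),0,1)[0],key=cv2.contourArea)[:,0]
    P=np.array([onz(p,u,v,.04)[:2] for u,v in c]); print('hob',rect(P))
    k=silhouettes(p,'key_top')[0]['mask']; im=p['image'].astype(int)
    x0,y0,x1,y1=[int(v) for v in silhouettes(p,'key_top')[0]['rect']]
    sub=np.zeros(k.shape,bool);sub[y0-4:y1+4,x0-4:x1+4]=1
    y=sub&(im[...,0]>130)&(im[...,1]>100)&(im[...,2]<110)
    v,u=np.nonzero(y);P=np.array([onz(p,a,b,.096)[:2] for a,b in zip(u,v)]);print('key',P.mean(0),rect(P),P.min(0),P.max(0))
    for nm,z in [('mug_plain',.05),('lemon',.028)]:
        q=silhouettes(p,nm)
        if q: x0,y0,x1,y1=q[0]['rect'];print(nm,onz(p,(x0+x1)/2,(y0+y1)/2,z))
p=grab_frame('scene')
im=p['image'];c=im[110:240,215:335];c=np.clip(c.astype(float)*3,0,255).astype(np.uint8)
c=cv2.resize(c,None,fx=4.6,fy=4.6,interpolation=cv2.INTER_CUBIC);cv2.imwrite('pics/potz.png',c[...,::-1])
E
```

```text
scene heat (array([ 0.66690974, -0.02060335]), np.float64(0.2283964982236084), np.int64(149))
hob ((0.6227871775627136, 0.0924370139837265), (0.3226188123226166, 0.4941719174385071), 4.252124786376953)
key [0.50876428 0.03311656] ((0.5085986256599426, 0.03370697796344757), (0.03476863354444504, 0.04625699296593666), 3.504375457763672) [0.4908345  0.01098137] [0.52701247 0.05685621]
mug_plain [0.59695262 0.46929466 0.05      ]
lemon [ 0.52132073 -0.26013652  0.028     ]
side heat (array([ 0.66669658, -0.01855961]), np.float64(0.22823866374167545), np.int64(149))
hob ((0.5393319725990295, 0.07920727133750916), (0.18042930960655212, 0.5077977180480957), 4.513583660125732)
key [0.5052656  0.03225682] ((0.5010412335395813, 0.026759304106235504), (0.12210945785045624, 0.05577632412314415), 62.45231246948242) [ 0.46463498 -0.03040511] [0.52958432 0.09378995]
mug_plain [0.6009979  0.47037654 0.05      ]
lemon [ 0.51854708 -0.23732124  0.028     ]
```

View pics/potz.png

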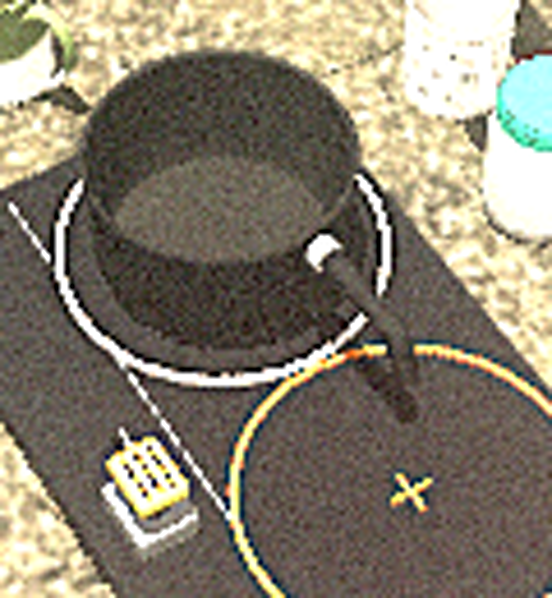

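```bash
cat > pot.py <<'E'
from m import *
from scipy.optimize import minimize
def fit(p,c0,z=.142,R=.092,win=.02):
    # rim outline: points of pot mask contour, far side arcs
    m=silhouettes(p,'pot')[0]['mask'].astype(np.uint8)
    c=max(cv2.findContours(m,0,1)[0],key=cv2.contourArea)[:,0]
    def body(c):
        t=np.linspace(0,2*np.pi,72);pts=[]
        for zz,r in ((.04,.084),(.142,.092)):
            pts+= [proj(p,[c[0]+r*np.cos(a),c[1]+r*np.sin(a),zz]) for a in t]
        h=cv2.convexHull(np.array(pts,np.float32)); return h
    def cost(c):
        h=body(c);S=4
        im=np.zeros((420*1,560*1),np.uint8)
        a=np.zeros((420*S,560*S),np.uint8);cv2.fillPoly(a,[(h*S+S/2).astype(np.int32)],1)
        a=cv2.resize(a.astype(np.float32),(560,420),interpolation=cv2.INTER_AREA)
        return np.abs(a-m).clip(0,1).sum()
    r=minimize(cost,c0,method='Nelder-Mead',options=dict(initial_simplex=[c0,[c0[0]+.02,c0[1]],[c0[0],c0[1]+.02]],xatol=2e-4))
    return r.x,r.fun,m,body(r.x)
E
python3 - <<'E'
from pot import *
for n in ['scene','side']:
    p=grab_frame(n);x,f,m,h=fit(p,[.649,.2157]);print(n,x,f,m.sum())
    for u,v in [(284.6,164)]: print([np.round(onz(p,u,v,z),3) for z in (.1,.139)])
    im=np.clip(p['image'].astype(float)*2.5,0,255).astype(np.uint8).copy()
    S=6;x0,y0=(205,100) if n=='scene' else (210,135)
    c=cv2.resize(im[y0:y0+100,x0:x0+130],None,fx=S,fy=S,interpolation=cv2.INTER_CUBIC)
    cv2.polylines(c,[((h-[x0,y0]+.5)*S).astype(np.int32)],True,(0,255,0),1)
    for k in cv2.findContours(m.astype(np.uint8),0,1)[0]: cv2.polylines(c,[((k-[x0,y0]+.5)*S).astype(np.int32)],True,(255,0,0),1)
    for yaw in range(-16,36,8):
      a=np.radians(-90-20+yaw)
      q=(proj(p,[x[0]+.19*np.cos(a),x[1]+.19*np.sin(a),.135])-[x0,y0]+.5)*S
      cv2.circle(c,tuple(int(t) for t in q),3,(255,255,0),-1)
    cv2.imwrite(f'pics/fit_{n}.png',c[...,::-1])
E
```

```text
scene [0.64685102 0.21297952] 291.6875 3467
[array([0.685, 0.138, 0.1  ]), array([0.669, 0.111, 0.139])]
side [0.65151663 0.21789412] 325.875 1448
[array([0.819, 0.248, 0.1  ]), array([0.772, 0.186, 0.139])]
```

View pics/fit_scene.png

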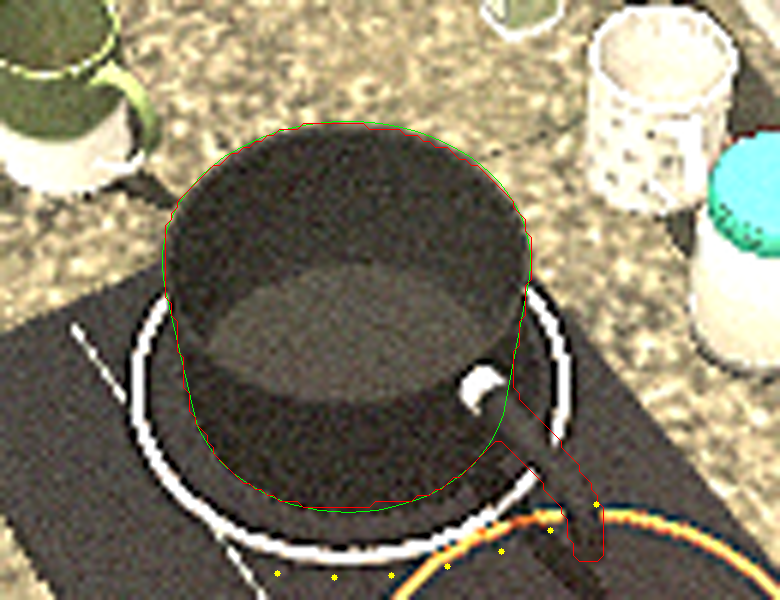

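View pics/fit_side.png

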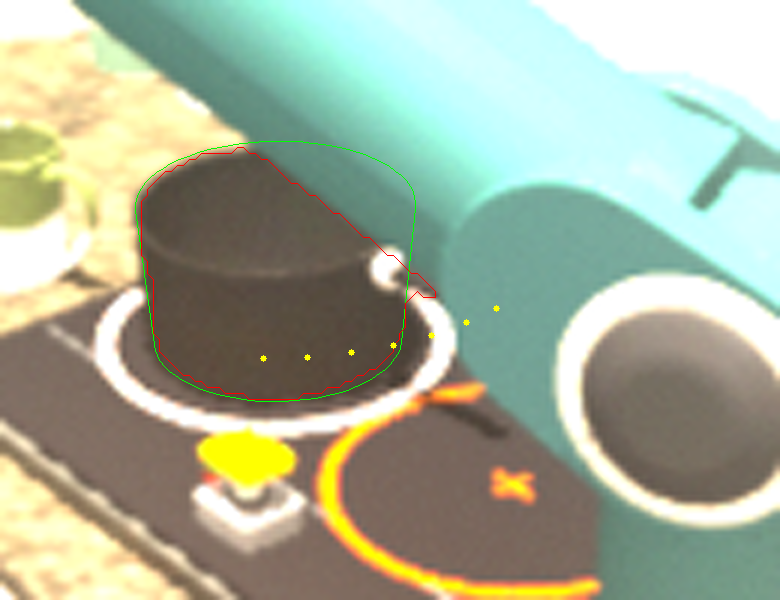

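Emit:
{"name": "play_rows", "arguments": {
  "gripper": [-1,-1,-1,-1,-1,-1,-1,-1,-1,-1],
  "delta_pos": [
    [0,0,0.03],
    [0.015,0.04,0.03],
    [0.02,0.05,0.01],
    [0.02,0.05,0],
    [0.02,0.05,0],
    [0.02,0.05,0],
    [0.02,0.05,0],
    [0.02,0.05,0],
    [0.02,0.05,0],
    [0.02,0.05,0]
  ],
  "roll": [0,-2,-2,-2,-2,-2,-2,-2,-2,-2],
  "newtons": 40
}}

```text
time_s: 3.25
position: [0.4545, -0.1454, 0.3017]
ee_rot: [-2.359, 2.074, -0.002]
contact_force: [-0.1, -0.3, 0.8]
finger_gap: 0.0855
```

Emit:
{"name": "play_rows", "arguments": {
  "gripper": [-1,-1,-1,-1,-1,-1,-1,-1,-1,-1],
  "delta_pos": [
    [0.02,0.05,0],
    [0.02,0.05,0],
    [0.02,0.05,0],
    [0.02,0.05,0],
    [0.02,0.05,0],
    [0.02,0.05,0],
    [0.02,0.05,0],
    [0.02,0.05,0],
    [0.02,0.042,0],
    [0,0,0]
  ],
  "roll": [-2,0,0,0,0,0,0,0,0,0]
}}

```text
time_s: 4.5
position: [0.6333, 0.2993, 0.3]
ee_rot: [-2.329, 2.108, 0.005]
contact_force: [0.3, -0.6, 0.6]
finger_gap: 0.0858
```

Emit:
{"name": "play_rows", "arguments": {
  "gripper": [-1,-1,-1,-1,-1,-1,-1,-1,-1,-1],
  "delta_pos": [
    [0.006,-0.004,-0.02],
    [0,0,-0.04],
    [0,0,-0.04],
    [0,0,-0.03],
    [0,0,-0.01],
    [0,0,0],
    [0,0,0],
    [0,0,0],
    [0,0,0],
    [0,0,0]
  ],
  "roll": [0,0,0,0,0,0,0,0,0,0]
}}

```text
time_s: 5.75
position: [0.6401, 0.2911, 0.1617]
ee_rot: [-2.324, 2.113, -0.0]
contact_force: [0.2, 0.3, -0.2]
finger_gap: 0.0851
```

```bash
python3 - <<'E'
from h import *
p=shot('scene','s1.png');w=shot('wrist','w1.png');s=shot('side','d1.png')
im=p['image'][80:230,180:380];im=np.clip(im*2.0,0,255).astype(np.uint8)
a=cv2.resize(im,None,fx=3,fy=3)[...,::-1]
b=cv2.resize(np.clip(s['image'][120:240,190:350]*1.8,0,255).astype(np.uint8),None,fx=3.75,fy=3.75)[...,::-1]
cv2.imwrite('pics/s1z.png',a);cv2.imwrite('pics/d1z.png',b)
E
```

```text
(no output)
```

View pics/s1z.png

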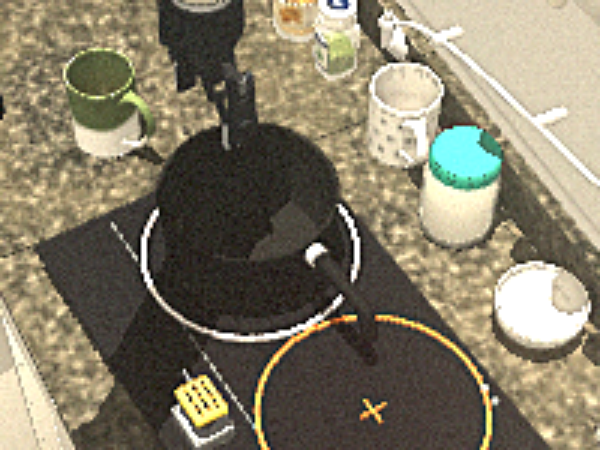

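View pics/w1.png

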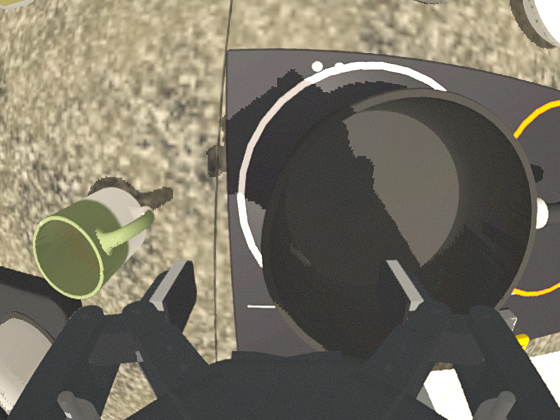

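View pics/d1z.png

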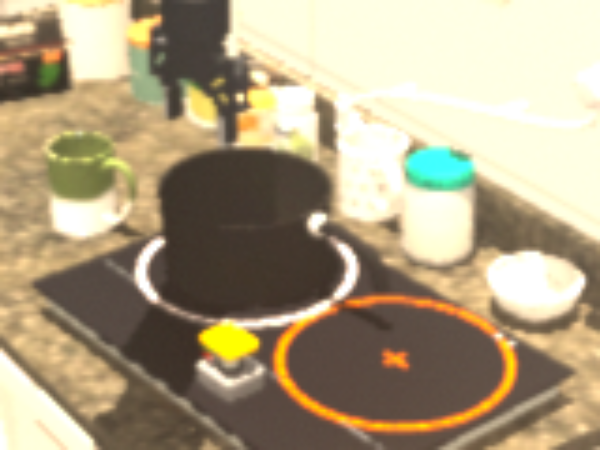

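Emit:
{"name": "play_rows", "arguments": {
  "gripper": [-1,-1,-1,-1,-1,-0.5,0,0.4,0.8,1],
  "delta_pos": [
    [0,0.002,-0.015],
    [0,0,-0.02],
    [0,0,-0.02],
    [0,0,-0.015],
    [0,0,0],
    [0,0,0],
    [0,0,0],
    [0,0,0],
    [0,0,0],
    [0,0,0]
  ],
  "roll": [0,0,0,0,0,0,0,0,0,0],
  "newtons": 30
}}

```text
time_s: 7.15
position: [0.6403, 0.2951, 0.0928]
ee_rot: [-2.324, 2.11, 0.0]
contact_force: [0.2, 4.5, 5.6]
finger_gap: 0.0107
```

```bash
python3 - <<'E'
from pot import *
print(state()['finger_gap'],state()['contact_force'],state()['position'])
w=shot('wrist','w2.png');p=shot('scene','s2.png')
x,f,m,h=fit(p,[.647,.213]);print(x,f,m.sum(),silhouettes(p,'pot')[0]['confidence'])
E
```

```text
0.01067157287532234 [0.23179864 4.54076245 5.56963124] [0.64031918 0.29506152 0.09280063]
[0.64730534 0.20783502] 443.0625 3057 0.71
```

View pics/w2.png

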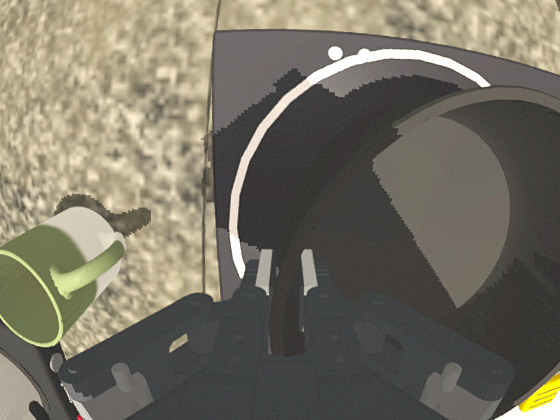

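Emit:
{"name": "play_rows", "arguments": {
  "gripper": [1,1,1,1,1,1,1,1,1,1],
  "delta_pos": [
    [0,-0.004,0],
    [0.001,-0.008,0],
    [0.001,-0.012,0],
    [0.001,-0.013,0],
    [0.001,-0.014,0],
    [0.001,-0.014,0],
    [0.001,-0.013,0],
    [0.001,-0.012,0],
    [0.001,-0.006,0],
    [0,0,0]
  ],
  "roll": [0,0,0,0,0,0,0,0,0,0]
}}

```text
time_s: 8.6
position: [0.6489, 0.2007, 0.0937]
ee_rot: [-2.321, 2.109, 0.001]
contact_force: [-0.4, 7.3, 7.4]
finger_gap: 0.0105
```

```bash
python3 - <<'E'
from pot import *
p=shot('scene','s3.png')
x,f,m,h=fit(p,[.655,.11]);print(x,f,m.sum(),silhouettes(p,'pot')[0]['confidence'])
s=shot('side','d3.png')
a=cv2.resize(p['image'][80:280,180:380],None,fx=2.5,fy=2.5)[...,::-1]
cv2.imwrite('pics/s3z.png',a)
E
```

```text
[0.65106197 0.11529037] 470.8125 3477 0.95
```

View pics/s3z.png

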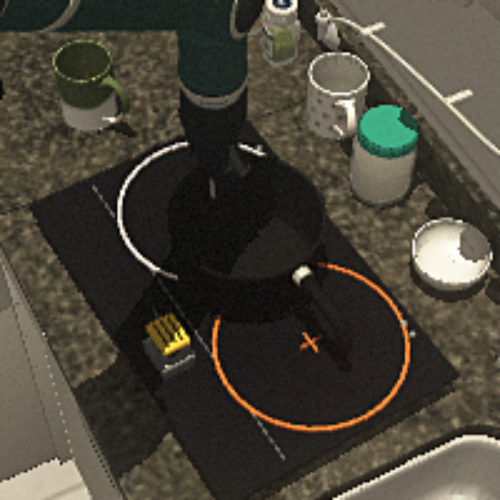

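Emit:
{"name": "play_rows", "arguments": {
  "gripper": [1,1,1,1,1,1,1,1,1,1],
  "delta_pos": [
    [0.001,-0.006,0],
    [0.001,-0.013,0],
    [0.001,-0.016,0],
    [0.001,-0.018,0],
    [0.001,-0.018,0],
    [0.001,-0.018,0],
    [0.001,-0.018,0],
    [0.001,-0.015,0],
    [0.001,-0.009,0],
    [0.001,-0.003,0]
  ],
  "roll": [0,0,0,0,0,0,0,0,0,0]
}}

```text
time_s: 10.05
position: [0.6589, 0.0674, 0.0937]
ee_rot: [-2.321, 2.109, 0.002]
contact_force: [-0.7, 11.7, 9.4]
finger_gap: 0.01
```

```bash
python3 - <<'E'
from pot import *
p=shot('scene','s4.png')
x,f,m,h=fit(p,[.667,-.02]);print(x,f,m.sum())
im=np.clip(p['image'].astype(float)*2.2,0,255).astype(np.uint8)
S=4;x0,y0=220,130
c=cv2.resize(im[y0:y0+140,x0:x0+160],None,fx=S,fy=S,interpolation=cv2.INTER_CUBIC)
cv2.polylines(c,[((h-[x0,y0]+.5)*S).astype(np.int32)],True,(0,255,0),1)
cv2.imwrite('pics/s4z.png',c[...,::-1])
E
```

```text
[ 0.65884817 -0.01814617] 540.5625 3770
```

View pics/s4z.png

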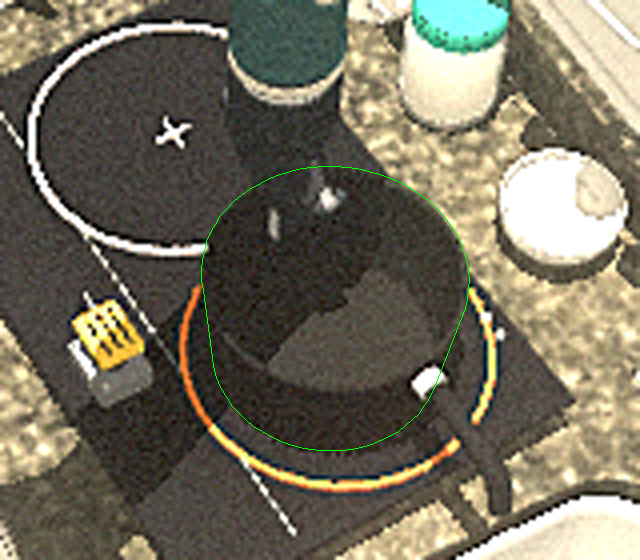

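Emit:
{"name": "play_rows", "arguments": {
  "gripper": [0.6,0.2,-0.2,-0.2,-0.2,-0.2,-0.2,-0.2,-0.2,-0.2],
  "delta_pos": [
    [0,0,0],
    [0,0,0],
    [0,0,0],
    [0,0,0],
    [0,0,0.02],
    [0,0,0.04],
    [0,0,0.04],
    [-0.02,0.02,0.04],
    [-0.04,0.04,0.02],
    [-0.04,0.04,0]
  ],
  "roll": [0,0,0,0,0,0,0,0,0,0]
}}

```text
time_s: 11.4
position: [0.5582, 0.1645, 0.255]
ee_rot: [-2.32, 2.111, -0.005]
contact_force: [0.5, 1.6, -1.3]
finger_gap: 0.0515
```

```bash
python3 - <<'E'
from pot import *
p=shot('scene','s5.png')
x,f,m,h=fit(p,[.667,-.02]);print(x,f,m.sum())
im=np.clip(p['image'].astype(float)*2.2,0,255).astype(np.uint8)
S=4;x0,y0=220,130
c=cv2.resize(im[y0:y0+140,x0:x0+160],None,fx=S,fy=S,interpolation=cv2.INTER_CUBIC)
cv2.polylines(c,[((h-[x0,y0]+.5)*S).astype(np.int32)],True,(0,255,0),1)
t=np.linspace(0,6.28,90);q=np.array([proj(p,[.667+.1145*np.cos(a),-.0196+.1145*np.sin(a),.04]) for a in t])
cv2.polylines(c,[((q-[x0,y0]+.5)*S).astype(np.int32)],True,(255,0,255),1)
cv2.imwrite('pics/s5z.png',c[...,::-1])
s=shot('side','d5.png');xs=fit(s,[.667,-.02]);print('side',xs[:2])
E
```

```text
[ 0.65829068 -0.01914385] 368.75 3924
side (array([ 0.66236279, -0.01511305]), np.float64(229.4375))
```

View pics/s5z.png

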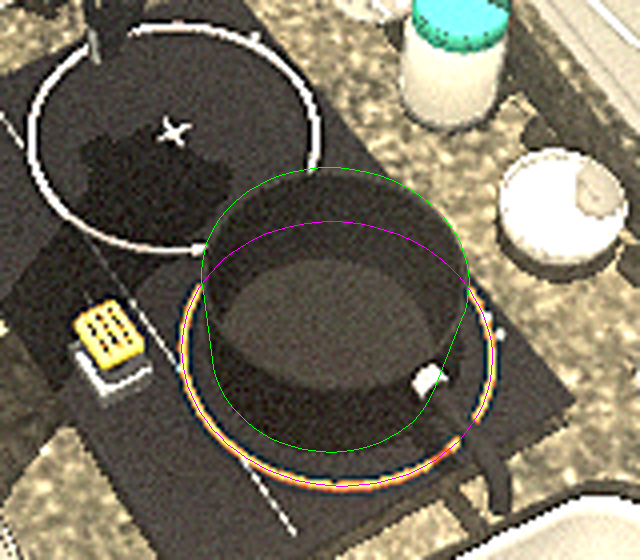

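View pics/d5.png

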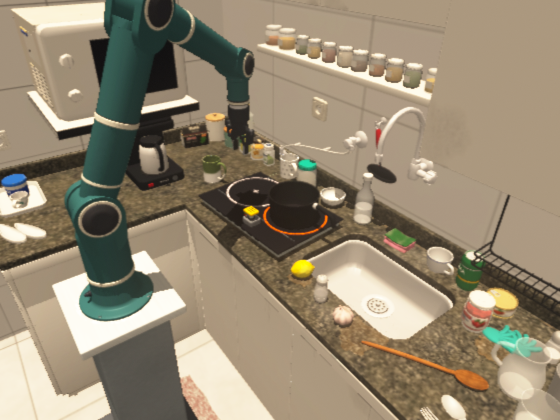

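Emit:
{"name": "play_rows", "arguments": {
  "gripper": [0,0.5,1,1,1,1,1,1,1,1],
  "delta_pos": [
    [-0.01,-0.015,0],
    [-0.015,-0.03,-0.01],
    [-0.01,-0.03,-0.02],
    [-0.01,-0.03,-0.02],
    [-0.005,-0.026,-0.03],
    [0,0,-0.02],
    [0,0,0],
    [0,0,0],
    [0,0,0],
    [0,0,0]
  ],
  "roll": [0,0,0,0,0,0,0,0,0,0]
}}

```text
time_s: 12.85
position: [0.5085, 0.0321, 0.152]
ee_rot: [-2.324, 2.113, -0.001]
contact_force: [0.5, -0.6, -0.5]
finger_gap: 0.0003
```

```bash
python3 - <<'E'
from pot import *
print(state()['position'],state()['contact_force'],state()['finger_gap'])
p=shot('scene','s6.png');w=shot('wrist','w6.png');s=shot('side','d6.png')
a=cv2.resize(np.clip(p['image'][150:270,190:310]*1.6,0,255).astype(np.uint8),None,fx=4,fy=4)[...,::-1]
b=cv2.resize(s['image'][160:260,200:340],None,fx=5,fy=5)[...,::-1]
cv2.imwrite('pics/s6z.png',a);cv2.imwrite('pics/d6z.png',b)
E
```

```text
[0.50846231 0.03212388 0.15195226] [ 0.46814023 -0.62695255 -0.50601312] 0.00026682365019652375
```

View pics/s6z.png

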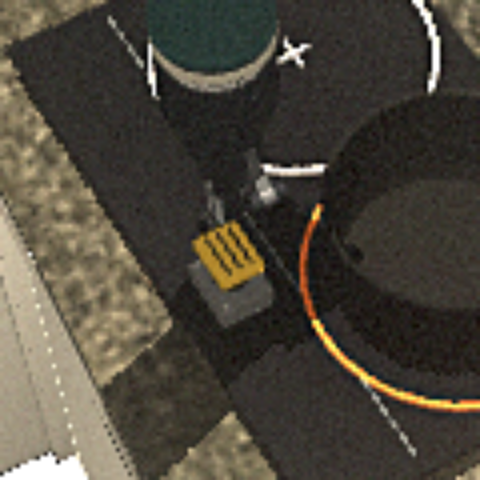

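View pics/d6z.png

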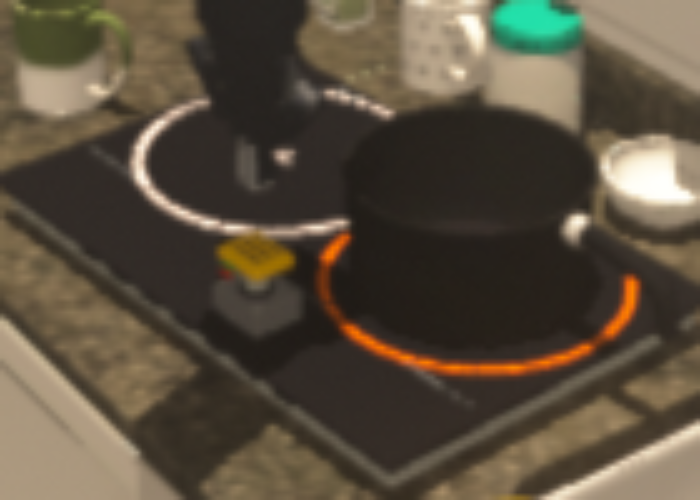

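View pics/w6.png

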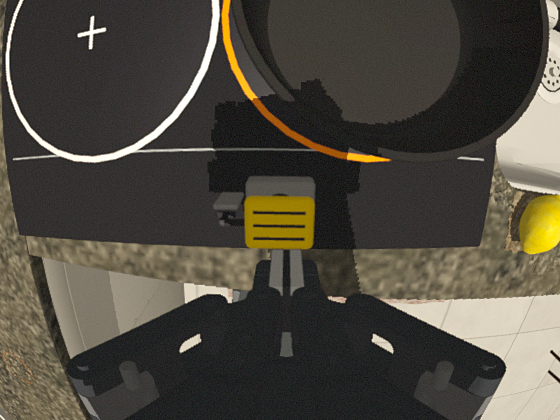

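Emit:
{"name": "play_rows", "arguments": {
  "gripper": [1,1,1,1,1,1,1,1,1,1],
  "delta_pos": [
    [0,0,-0.01],
    [0,0,-0.015],
    [0,0,-0.015],
    [0,0,-0.008],
    [0,0,-0.004],
    [0,0,-0.002],
    [0,0,0],
    [0,0,0],
    [0,0,0],
    [0,0,0]
  ],
  "roll": [0,0,0,0,0,0,0,0,0,0]
}}

```text
time_s: 14.25
position: [0.5082, 0.0319, 0.0975]
ee_rot: [-2.324, 2.114, -0.0]
contact_force: [-0.8, -0.4, 0.5]
finger_gap: 0.0001
```

Emit:
{"name": "play_rows", "arguments": {
  "gripper": [1,1,1,1,1,1,1,1,1,1],
  "delta_pos": [
    [0,0,-0.001],
    [0,0,-0.001],
    [0,0,-0.001],
    [0,0,-0.001],
    [0,0,-0.001],
    [0,0,0],
    [0,0,0],
    [0,0,0],
    [0,0,0],
    [0,0,0]
  ],
  "roll": [0,0,0,0,0,0,0,0,0,0]
}}

```text
time_s: 15.5
position: [0.5082, 0.0319, 0.0924]
ee_rot: [-2.324, 2.114, -0.0]
contact_force: [0.0, -0.0, 3.4]
finger_gap: -0.0003
```

Emit:
{"name": "play_rows", "arguments": {
  "gripper": [1,1,1,1,1,1,1,1,1,1],
  "delta_pos": [
    [0,0,-0.002],
    [0,0,-0.002],
    [0,0,-0.002],
    [0,0,-0.0015],
    [0,0,0],
    [0,0,0],
    [0,0,0],
    [0,0,0],
    [0,0,0],
    [0,0,0]
  ],
  "roll": [0,0,0,0,0,0,0,0,0,0]
}}

```text
time_s: 16.75
position: [0.5081, 0.0319, 0.085]
ee_rot: [2.324, -2.114, 0.0]
contact_force: [-2.3, 0.1, 7.7]
finger_gap: 0.0001
```

```bash
python3 - <<'E'
from pot import *
for i in range(4): print(state()['position'][2],state()['contact_force']); p=shot('scene','s7.png')
s=shot('side','d7.png');w=shot('wrist','w7.png')
b=cv2.resize(s['image'][185:235,215:285],None,fx=8,fy=8,interpolation=cv2.INTER_CUBIC)[...,::-1]
a=cv2.resize(np.clip(w['image'][170:270,190:340]*2.,0,255).astype(np.uint8),None,fx=5,fy=5,interpolation=cv2.INTER_CUBIC)[...,::-1]
cv2.imwrite('pics/w7z.png',a);cv2.imwrite('pics/d7z.png',b)
x,f,m,h=fit(s,[.66,-.02]);print('side',x,f);
E
```

```text
0.08496803458807983 [-2.28695596  0.13344675  7.69830051]
0.08499797551261756 [-1.60356822 -0.40152717  5.71949457]
0.08500488185934098 [-0.91937937 -0.10261618  7.2365198 ]
0.08498625514417138 [-1.42674225 -0.89602783  6.36925868]
side [ 0.66282454 -0.01399308] 167.1875
```

View pics/w7z.png

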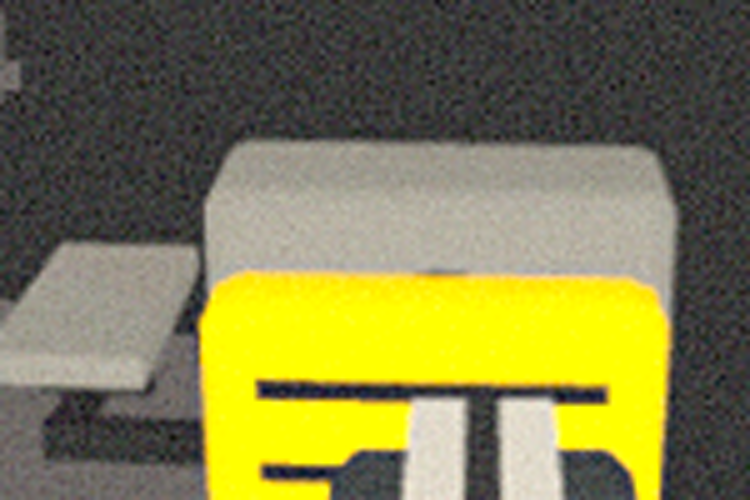

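View pics/d7z.png

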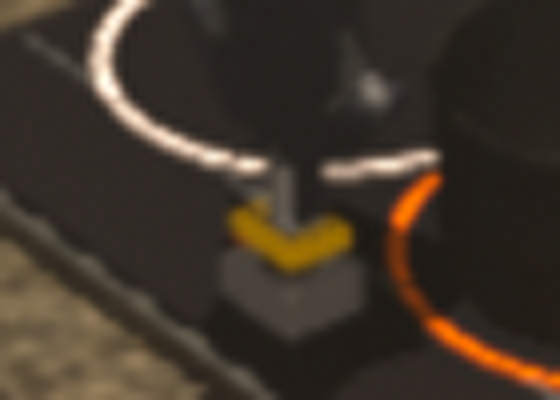

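```bash
python3 - <<'E'
from h import *
print(close_job()); print(state()['time_s'],state()['position'],state()['contact_force'])
E
```

```text
the job is handed in; nothing more can be done
None
the job is handed in; nothing more can be done
```

I slid the pot along the hob by its wall into the orange ring, let go of it, and pressed the key. I handed the job in at about 17 s with the closed fingers still holding the key down. No verdict was reported.

**Pot:** After I let go, two camera fits put its axis 6 to 9 mm from the ring's centre, against a limit of 20 mm. They differed by 4 to 5 mm: the scene camera gave (0.658, -0.019), the side camera (0.662, -0.015), and the ring's centre is about (0.667, -0.020). A side fit made while the key was held gave (0.663, -0.014), so the pot had not moved.

**Key:** The TCP stood at z = 0.0850 m, which is about 11 mm of travel from the rest height of 96 mm. The upward force read 5.7 to 7.7 N, which fits the spring at about 10 to 11 mm. I could not see the pointer's band directly in the pictures, so the green band is inferred from height and force.

**Other things:** I did not measure the bystanders again at the end. I never reached near them, and the later pictures show no visible change.

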